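# Offer up a bench magnifier's head to its stand and hold the hinge in line

## Robot

A 6-joint arm with a two-finger parallel gripper is mounted at the origin on the work surface. World frame = base frame: x ahead of the robot, y to its left, z up, the work surface at z = 0. Lengths are in mm, angles in rad, forces in N, time in s.
With the tool pointing down it reaches from about 350 to 875 mm from the base axis. Payload 4.2 kg.
Tool frame: the origin (TCP) lies at the very end of the fingers, on their centre line; the grasp point (between the pads) lies 19 mm behind it; z points along the fingers, y is the line along which they close (so a half turn about z gives the same grasp; the last joint's range is limited). The gripper opens to 85 mm and grips with 20 to 120 N. Pads are 22 mm wide; open, the fingers measure 114 mm over their backs; the gripper's body (76 mm by 85 mm) begins 54 mm behind the grasp point. The pads swing forward as they close: fully open they stand 13 mm farther back than shut.
Start: joints at [1.381, 0.385, 0.008, 0, -1.194, -0.259], TCP at [271.144, 563.099, 209.012] pointing down, gripper open.
Joint ranges: [-3.14, 3.14], [-1.21, 2.06], [-1.07, 1.41], [-3.16, 2.05], [-2.99, -0.16], [-3.1, 3.1]. Speed limits (rad/s): [2.79, 2.79, 3.14, 3.14, 3.14, 3.14].

## Interface

Orientations are given as a unit quaternion [x, y, z, w].
In Python, from bench import arm gives the robot as it stands.
- The arm moves only by the tool servo_tool, never from a script. Its argument "rows" is a list that holds one entry, the list of rows, each a list of 7 numbers: the finger opening in mm, from 0 to 85.4, then the shift along the tool's x, y, z in mm, then the turn, a rotation vector about the tool's x, y, z in rad. A call has 1 to 10 rows; each row is the pose to reach, as a shift and turn from the pose commanded when the call began, along the tool's axes at that moment; what a row does not reach only later rows make up. A row lasts 1/8 s, in which the tool goes at most 62.5 mm and 10.7 degrees, less where a joint would pass 70% of its speed; a pose out of reach is approached as far as the arm can. A call with a gripper value outside its range is refused whole. The fingers move at their own pace and stop on an object; the grip force is fixed at half the most. Time passes only in rows, so rows that repeat a pose let the fingers close. It gives the time, the measured TCP pose, the force, the opening and the grip force at its end, in the units of the state.
- arm.read_state(): the state, without advancing time (a new reading comes with each control period).
- arm.get_image(name): name is "scene" or "side" or "wrist"; returns the picture (480x640x3 uint8, red, green, blue); there is no depth.
- arm.camera_params(name): a dict with "intrinsics" (3x3 intrinsics, pixels), "R" (3x3) and "t" (3): a world point X has camera coordinates R X + t. Camera axes: x right, y down, z forward; pixel columns grow to the right and rows downward; lengths in mm; the calibration is good to about 2 mm. A picture is of the moment at which its call begins: read the wrist's pose just before it. camera_params takes no time and is no camera call; for the wrist camera it gives the pose at the moment of the call.
- arm.job_done(): hands the job in; it is judged then, once.
The state is a dict: "clock": time; "joints": joint angles; "joint_vel": joint speeds; "joint_efforts": joint torques, N m; "position": TCP position; "ee_rot": TCP orientation; "contact_force": force on the tool from outside, world axes, zero at the start; "wrist_torque": the same for the moment, N m; "gripper_width": finger opening in mm; "grasp_force": force on a finger pad.
Only numpy, scipy, OpenCV 4.12 (cv2) and the standard library are available. Lean on these libraries where they do the work, as an engineer would, in place of code of your own. Each camera call takes 0.05 s, during which the arm holds its last target. There are 200 camera calls.

## Task

The head has come off the bench magnifier. First stand the stand's leaning arm upright, then pick up the magnifier head by its handle and bring its hinge knuckle down gently between the two ears of the arm's fork, holes in line, head level and the lens reaching forward over the opening of the C-shaped base. Finish while still holding it there, without leaning on the fork, so that a colleague can push the pivot screw through; leave the screw and everything else on the desk as it lies.

Things in the scene. Friction and masses are not known exactly. Their poses are not given: they have to be found in the camera images.
- stand: black magnifier stand, fixed to the desk; base a flat C of 16 mm round bar, 186 mm across, open to the stand's -x (roughly towards the robot), two hinge cheeks at the closed back of the C. Origin: on the desk under the arm's hinge. x from the C's opening to its back, y along the hinge axis and the fork's hole axis, z up. With the arm upright the fork's holes are 175 mm above the desk
- stand_hinge (a point): the hinge at the foot of the stand's arm, 50 mm above the stand's origin; its axis is the stand's y. Axes as the stand's
- stand_arm (a joint): angle of the stand's arm in rad: 0 = upright, positive = leaning forward (to the stand's -x, the C's open side). Range -0.35 to 1.25, starts at 0.55 to 1.0. A stiff friction hinge: stays where it is left, moves under about 4 N at the fork; carried round in a grip it lags 2 to 3 degrees. The arm is an aluminium bar 18 mm (x) by 22 mm (y) topped by the fork
- fork_holes (a point): centre of the arm's grey fork, on the axis of its two 9 mm holes, midway between the ears, 125 mm from the arm's hinge. y along the holes, z along the arm away from its hinge. Ears: discs 26 mm across, 6 mm thick, 24 mm apart inside, 36 mm over their outsides; the fork can be gripped over both ears here. It is open at the top (z) and to both sides (x)
- fork_seat (a point): bottom of the rounded seat between the ears, 12 mm below the hole axis; a knuckle resting on it lies about 1 mm below the hole axis. Axes as point fork_holes
- head: white magnifier head lying flat on the mat, lens up, 221 mm long, 0.18 to 0.27 kg. Battery handle x -27 to +54 mm, 34 mm wide (y), 26 mm thick (z 0 to 26), lens ring at -x; at +x a neck 18 mm wide, 8 mm thick leads to the hinge knuckle. Origin: centre of the handle's underside at its place to grip across its width; balance point about 13 mm from it towards the lens. x from lens to knuckle, z up
- knuckle_hole (a point): centre of the hinge knuckle, a barrel 22 mm across and 20 mm long along y with a 9 mm hole along y, at (78, 0, 13) mm in the head's frame. Axes as the head's
- lens (a point): centre of the lens ring (110 mm across, 22 mm thick), at (-77, 0, 11) mm in the head's frame. Axes as the head's
- pivot_screw: the pivot screw that a colleague will put in: steel shank 6 mm across, 42 mm long, black head 20 mm across, lying inside the C of the stand's base. Leave it lying. Origin under its middle
- flint_core: brown stone, about 48 mm across and 34 mm high, on the mat beside the neck of the magnifier head. Leave it. Origin: centre of its underside
- scraper: small grey stone, about 38 mm across and 16 mm high, on the mat behind the work. Leave it. Origin: centre of its underside
- scale_bar: flat black-and-white chequered scale bar, 160 x 22 x 6 mm, near the robot. Leave it. Origin: centre of its underside
- caliper: digital caliper, 200 mm long, 13 mm high, at the right. Leave it. Origin: under its middle
- marker: marker pen, 140 mm long, 12 mm across, at the left. Leave it. Origin: under its middle
- sample_jar: small clear jar with a white cap, 44 mm across, 55 mm high, at the right. Leave it. Origin: centre of its underside

How it is judged (in metres and radians):
On the way, in this order (a step that is already met when the one before it is completed fails the run):
1. the stand's arm stands upright, within 5 degrees (value of joint stand_arm between -0.087 and 0.087 rad), for 0.3 s.
2. the head is held off the desk in the gripper (height (world z) of head above 0.03 m and contact force between the fingers and head above 2 N), for 0.2 s.
3. the knuckle is held between the ears with the holes in line (all of step 1 and x of knuckle_hole in the frame of fork_holes between -0.0022 and 0.0022 m and z of knuckle_hole in the frame of fork_holes between -0.0022 and 0.0022 m and y of knuckle_hole in the frame of fork_holes between -0.003 and 0.003 m and angle between the y axis of head and the y axis of stand, either way round below 0.09 rad and angle between head's own z axis and vertical below 0.2 rad and x of lens in the frame of stand below -0.12 m and contact force between the fingers and head above 2 N and contact force between head and stand below 15 N), for 0.3 s.
At the end, for the whole second after the job is handed in: arm upright within 5 deg; head held still by the gripper (over 2 N); knuckle hole within 2.2 mm of the fork holes in the fork's x and z, 3 mm along y; hole axes within 5 deg; head level within 11 deg, lens forward; under 15 N between head and stand (all of step 3 and linear speed of head below 0.02 m/s); the arm keeps its last pose, push and grip.
It fails at once if a bystander is pushed more than 25 mm from its place (distance of any of pivot_screw, flint_core, scraper, scale_bar, caliper, marker, sample_jar from where it was at the start of the episode above 0.025 m).
It also fails if it takes over 61 s, if anything falls off the work surface, if the arm or the gripper's body presses on something with over 40 N, if the wrist force passes 120 N, or if a joint passes its speed limit or range.

## Working session

There is one attempt and no reset: what is moved stays moved. The work goes in short steps, Python scripts to look and compute and a tool call to move; the robot and the scene stay as the last step left them, time stands still between calls to the robot, and variables do not carry over. Pictures are saved under pics/ and viewed, at most 10 in all, crops included, and the job is handed in when it is done.

Besides the shell and the picture viewer there is one more tool, called after ">>>" as a command line: name --argument value ..., lists and objects as JSON in quotes. servo_tool: Moves the arm, as the interface text tells. Its arguments: {"type":"object","properties":{"rows":{"type":"array"}},"required":["rows"]}

```bash
mkdir -p pics
python3 - <<'E'
from bench import arm
import cv2,numpy as np
for n in("scene","side"):
    im=arm.get_image(n);cv2.imwrite(f"pics/{n}0.png",im[:,:,::-1])
    p=arm.camera_params(n);print(n,np.round(p["intrinsics"],1).tolist(),np.round(p["R"],3).tolist(),np.round(p["t"],1).tolist())
s=arm.read_state();print(s)
E
```

```text
scene [[584.6, 0.0, 328.2], [0.0, 584.6, 236.3], [0.0, 0.0, 1.0]] [[-0.726, 0.688, 0.003], [0.587, 0.622, -0.518], [-0.358, -0.374, -0.855]] [414.4, -254.6, 1851.7]
side [[561.6, 0.0, 319.4], [0.0, 561.6, 244.4], [0.0, 0.0, 1.0]] [[0.964, -0.266, -0.007], [-0.168, -0.588, -0.791], [0.207, 0.764, -0.611]] [-550.1, 184.8, 1364.4]
{'clock': 0.1, 'joints': array([ 1.38059962e+00,  3.85497601e-01,  6.75016145e-03, -4.28290762e-04,
       -1.19400369e+00, -2.58591696e-01]), 'joint_vel': array([-0.0005895 , -0.00265326,  0.00358058,  0.00059357, -0.00027322,
        0.00051906]), 'joint_efforts': array([-7.13523968e-04, -3.93320739e+01,  1.88928813e+01,  4.19789314e+00,
       -2.60731169e-03,  7.05597159e-06]), 'position': array([270.91812869, 562.59706559, 208.01635851]), 'ee_rot': array([ 9.74911022e-01, -2.22592688e-01, -1.65511345e-04,  9.83635082e-04]), 'contact_force': array([-0.13193567,  0.12672086, -0.06908933]), 'wrist_torque': array([-0.04817934, -0.01907424,  0.0385303 ]), 'grasp_force': 0.0, 'gripper_width': 85.5348351601351}
```

View pics/scene0.png

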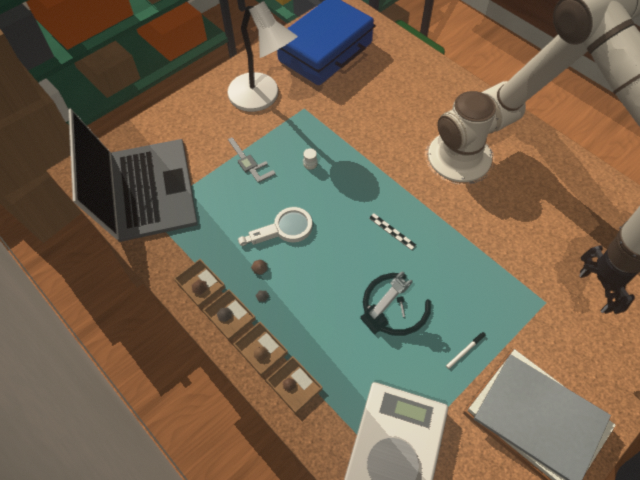

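View pics/side0.png

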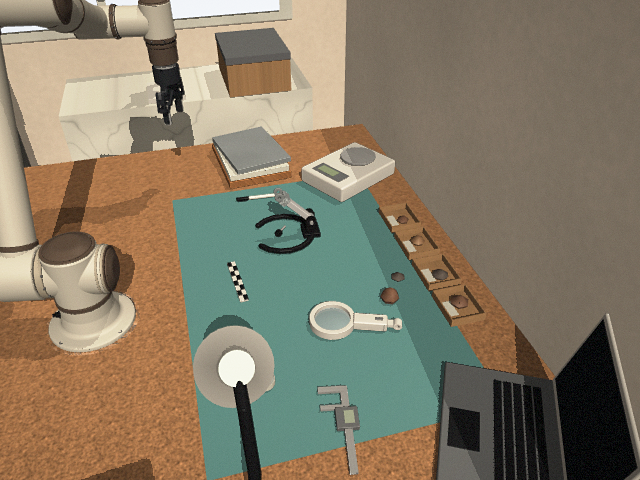

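The scene picture shows the stand at about (385,305), its arm leaning up to the fork at about (405,280). The head has its lens at (294,224) and knuckle at (244,241). In the side picture the stand is at (300,225), the fork at (281,195), the lens at (331,320) and the knuckle at (398,324). I'll enlarge these areas for precise pixel positions.

```bash
cat > h.py <<'E'
from bench import arm
import cv2,numpy as np
from scipy.spatial.transform import Rotation as Rn
def plane(p,uv,z):
    d=p["R"].T@np.linalg.solve(p["intrinsics"],[uv[0],uv[1],1.]);c=-p["R"].T@p["t"]
    return c+d*(z-c[2])/d[2]
def tri(ps,uvs):
    A=np.zeros((3,3));b=np.zeros(3)
    for p,uv in zip(ps,uvs):
        d=p["R"].T@np.linalg.solve(p["intrinsics"],[uv[0],uv[1],1.]);d/=np.linalg.norm(d);c=-p["R"].T@p["t"]
        M=np.eye(3)-np.outer(d,d);A+=M;b+=M@c
    return np.linalg.solve(A,b)
def proj(p,X):
    q=p["intrinsics"]@(p["R"]@np.asarray(X,float)+p["t"]);return q[:2]/q[2]
E
python3 - <<'E'
import cv2,numpy as np
a=cv2.imread("pics/scene0.png");b=cv2.imread("pics/side0.png")
def c(i,x,y):return cv2.resize(i[y:y+75,x:x+100],None,fx=4,fy=4,interpolation=cv2.INTER_CUBIC)
m=np.vstack([np.hstack([c(a,350,268),c(a,230,195)]),np.hstack([c(b,245,182),c(b,305,285)])])
cv2.imwrite("pics/comp.png",m)
E
```

```text
(no output)
```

View pics/comp.png

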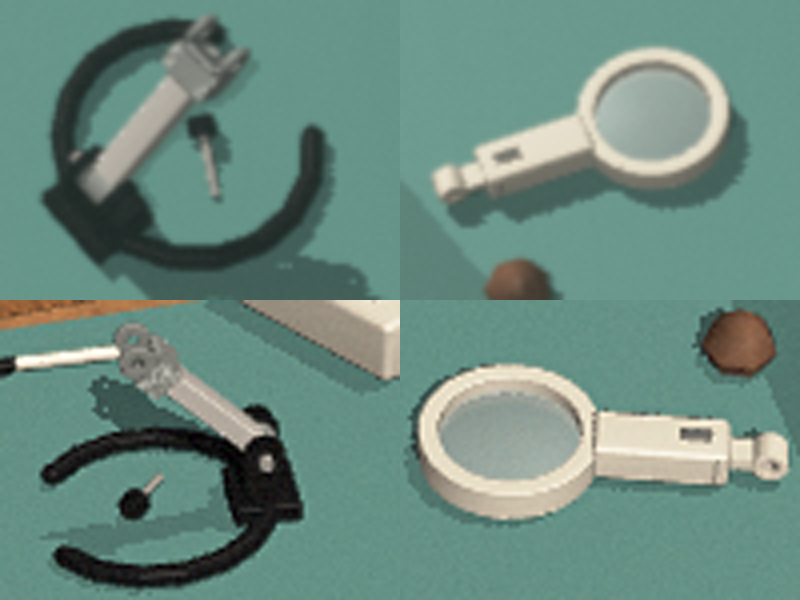

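Composite: the scene fork's midpoint is at about (405,280), with the lens at (293.5,224) and knuckle at (243,240.7). In the side view the fork is at (278.5,195.2), with the lens at (331.7,320) and knuckle at (397,323.7). The C's tips in the side view are at about (258,226) and (261,246).

Run:
```python
from h import *
P=[arm.camera_params("scene"),arm.camera_params("side")]
for n,a,b in[("fork",(405,280),(278.5,195.2)),("lens",(293.5,224),(331.7,320)),("kn",(243,240.7),(397,323.7)),("flint",(260,268),(389.5,295.5))]:
    X=tri(P,[a,b]);print(n,X.round(1),[(proj(p,X)-u).round(1) for p,u in zip(P,(a,b))])
print("lens z20",plane(P[0],(293.5,224),20),plane(P[1],(331.7,320),20))
print("kn z13",plane(P[0],(243,240.7),13),plane(P[1],(397,323.7),13))
print("tips",plane(P[1],(258,226),8),plane(P[1],(261,246),8),plane(P[0],(350+313/4,268+130/4),8))
print("hinge near",plane(P[1],(245+265/4,182+162/4),50), plane(P[0],(350+100/4,268+195/4),50))
print(Rn.from_quat(arm.read_state()["ee_rot"]).as_matrix().round(3))
p=arm.camera_params("wrist");print(p)
s=arm.read_state();R=Rn.from_quat(s["ee_rot"]).as_matrix();print((p["R"]@R).round(3),p["R"]@s["position"]+p["t"])
```

```text
fork [512.6 216.5 136.4] [array([-0.6,  0.3]), array([-0.5, -0.2])]
lens [ 555.2 -164.9    9.2] [array([-0.2,  0.1]), array([-0.3, -0.1])]
kn [ 699.5 -221.    11.7] [array([-0.4,  0.1]), array([-0.5, -0.1])]
flint [ 719.8 -121.1    8.2] [array([-0.3,  0.1]), array([-0.3, -0. ])]
lens z20 [ 558.77742704 -159.27801266   20.        ] [ 552.68416229 -175.45308171   20.        ]
kn z13 [ 698.75436445 -219.73965756   13.        ] [ 700.10731541 -222.72057339   13.        ]
tips [456.17454722 265.5300094    8.        ] [446.73060697 168.27486343   8.        ] [452.15845065 268.20194603   8.        ]
hinge near [597.34665456 182.29061356  50.        ] [606.24959057 212.82279181  50.        ]
[[ 0.901 -0.434 -0.001]
 [-0.434 -0.901 -0.002]
 [ 0.     0.002 -1.   ]]
{'intrinsics': array([[346.78793518,   0.        , 314.25951128],
       [  0.        , 346.78793518, 236.79875259],
       [  0.        ,   0.        ,   1.        ]]), 'R': array([[-0.43340069, -0.90120017,  0.00145018],
       [-0.85882911,  0.41351036,  0.30236029],
       [-0.27308681,  0.1297977 , -0.95319261]]), 't': array([623.95119045, -39.993924  , 380.16493558])}
[[ 0.001  1.     0.001]
 [-0.953  0.001 -0.302]
 [-0.302 -0.     0.953]] [-1.75820361e-01  2.28693035e+01  1.80924917e+02]
```

```bash
cat >> h.py <<'E'
def toolR(yaw,th):  # tool x=+stand x, tilted back by th about stand y
    x=np.array([np.cos(yaw)*np.cos(th),np.sin(yaw)*np.cos(th),np.sin(th)])
    z=np.array([np.cos(yaw)*np.sin(th),np.sin(yaw)*np.sin(th),-np.cos(th)])
    return np.c_[x,np.cross(z,x),z]
def rel(pos,R,p0=None,R0=None):
    s=arm.read_state()
    R0=Rn.from_quat(s["ee_rot"]).as_matrix() if R0 is None else R0
    p0=s["position"] if p0 is None else p0
    d=R0.T@(np.asarray(pos)-p0);w=Rn.from_matrix(R0.T@R).as_rotvec()
    print("rel",d.round(1),w.round(4),"ang",round(np.linalg.norm(w)*57.3,1));return d,w
E
python3 - <<'E'
from h import *
R=toolR(-.07,.81);a=-R[:,2]
rel(np.array([512.6,216.5,136.4])+90*a,R)
E
```

```text
rel [307.4 231.   10.1] [ 0.1553  0.8003 -0.3571] ang 51.0
```

>>> servo_tool --rows '[[[85,80,60,0,0.03,0.16,-0.07],[85,155,115,3,0.08,0.4,-0.18],[85,230,173,8,0.12,0.6,-0.27],[85,307,231,10,0.155,0.8,-0.357],[85,307,231,10,0.155,0.8,-0.357],[85,307,231,10,0.155,0.8,-0.357],[85,307,231,10,0.155,0.8,-0.357],[85,307,231,10,0.155,0.8,-0.357],[85,307,231,10,0.155,0.8,-0.357]]]'

```text
clock: 1.23
position: [460.4, 232.1, 209.7]
ee_rot: [0.921, -0.035, 0.389, 0.017]
contact_force: [-0.2, -0.2, -0.3]
gripper_width: 85.0
grasp_force: 0.0
```

Run:
```python
from h import *
s=arm.read_state();print(s["clock"],s["position"],s["joints"].round(2));p=arm.camera_params("wrist")
R=Rn.from_quat(s["ee_rot"]).as_matrix();print(R.round(3))
im=arm.get_image("wrist");cv2.imwrite("pics/w1.png",im[:,:,::-1]);np.savez("w1.npz",**p)
F=np.array([512.6,216.5,136.4]);print(proj(p,F))
```

```text
1.225 [460.40760806 232.0888012  209.73754041] [ 0.75 -0.   -1.07  1.73 -0.57 -0.84]
[[ 0.695 -0.077  0.715]
 [-0.052 -0.997 -0.058]
 [ 0.717  0.003 -0.697]]
[329.09613576 251.09975158]
```

View pics/w1.png

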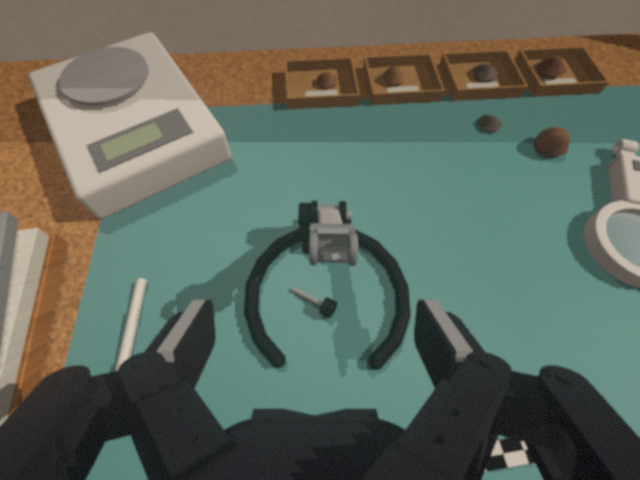

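The wrist picture shows the C's tips at about (281,361) and (374,362), its outer edges at x=246 and x=409 on row ~290, and the ears at (318,245) and (351,245). Joint 3 sits at its limit, so I'll use less tilt.

Run:
```python
from h import *
p=dict(np.load("w1.npz"))
P=[arm.camera_params("scene"),arm.camera_params("side")]
t1=plane(p,(279,361),8);t2=plane(p,(375,362),8);print("tips",t1,t2)
d=t1-t2;print("yaw",-np.arctan2(d[0],d[1]))
print("edges",plane(p,(246,290),8),plane(p,(409,290),8))
F=tri(P+[p],[(405,280),(278.5,195.2),(334.5,246)]);print("fork",F,[proj(q,F) for q in P+[p]])
# fork ears in the wrist
for z in (130,136):print(plane(p,(314.,246),z),plane(p,(354.5,246),z))
im=cv2.imread("pics/w1.png")
cv2.imwrite("pics/w1c.png",cv2.resize(im[190:380,235:425],None,fx=3.1,fy=3.1,interpolation=cv2.INTER_CUBIC))
R=toolR(-.06,.6);rel(F+20*(-R[:,2]),R)
```

```text
tips [453.75373768 268.49480279   8.        ] [445.30792092 170.7099025    8.        ]
yaw -0.0861575587673465
edges [532.75113816 303.36095039   8.        ] [518.85407851 120.18523153   8.        ]
fork [513.57109572 214.43047103 138.35060696] [array([403.67975076, 279.63614677]), array([278.42407014, 194.75380144]), array([331.72179445, 248.70659024])]
[521.14458608 227.67649852 130.        ] [518.67826476 195.0034006  130.        ]
[518.13870166 227.91762411 136.        ] [515.73140948 196.02652687 136.        ]
rel [-8.7 15.  69.6] [ 0.0119 -0.199  -0.0087] ang 11.4
```

View pics/w1c.png

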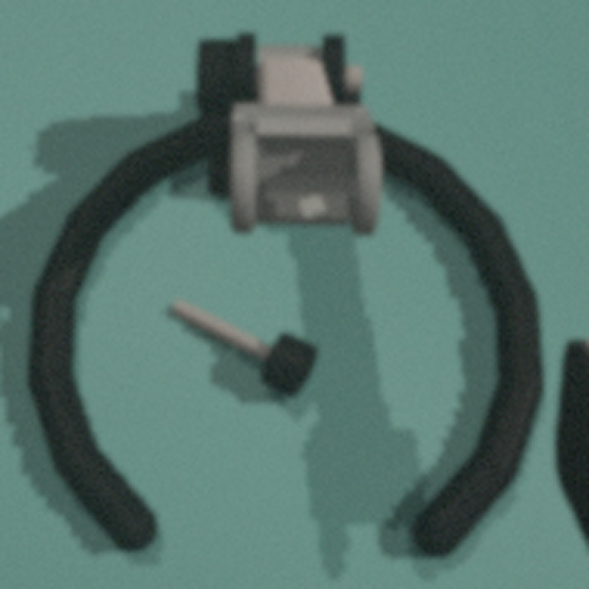

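Run:
```python
from h import *
p=dict(np.load("w1.npz"))
c=-p["R"].T@p["t"];d=p["R"].T@np.linalg.solve(p["intrinsics"],[333.7,246,1.]);print("wrist est",c+255*d)
F=np.array([514,213.5,138]);R=toolR(-.09,.6)
rel(F-30*R[:,2],R);rel(F+19*R[:,2],R)
```

```text
wrist est [508.63041785 214.14816001 152.80289463]
rel [-6.6 15.5 60.4] [-0.0074 -0.1991  0.0143] ang 11.4
rel [-16.3  15.8 108.4] [-0.0074 -0.1991  0.0143] ang 11.4
```

>>> servo_tool --rows '[[[85,-3,8,30,-0.004,-0.1,0.007],[85,-7,15.5,60,-0.007,-0.2,0.014],[85,-7,15.5,60,-0.007,-0.2,0.014],[85,-7,15.5,60,-0.007,-0.2,0.014]]]'

```text
clock: 1.78
position: [495.7, 216.8, 162.5]
ee_rot: [0.955, -0.041, 0.295, 0.013]
contact_force: [0.4, 0.4, 0.4]
gripper_width: 84.7
grasp_force: 0.0
```

Run:
```python
from h import *
s=arm.read_state();print(s["position"],s["joints"].round(2))
F=np.array([514,213.5,138]);R=toolR(-.09,.6)
p=arm.camera_params("wrist")
im=arm.get_image("wrist");np.savez("w2.npz",**p);u=proj(p,F);print(u)
x,y=int(u[0])-75,int(u[1])-60
cv2.imwrite("pics/w2.png",cv2.resize(im[y:y+120,x:x+150,::-1],None,fx=4,fy=4,interpolation=cv2.INTER_CUBIC));print(x,y)
rel(F+19*R[:,2],R)
```

```text
[495.72526812 216.80357229 162.45424176] [ 0.66  0.09 -0.99  1.5  -0.4  -0.58]
[317.42503538 257.56050748]
242 197
rel [ 1.4  1.3 49.8] [-0.0017  0.0006  0.0035] ang 0.2
```

View pics/w2.png

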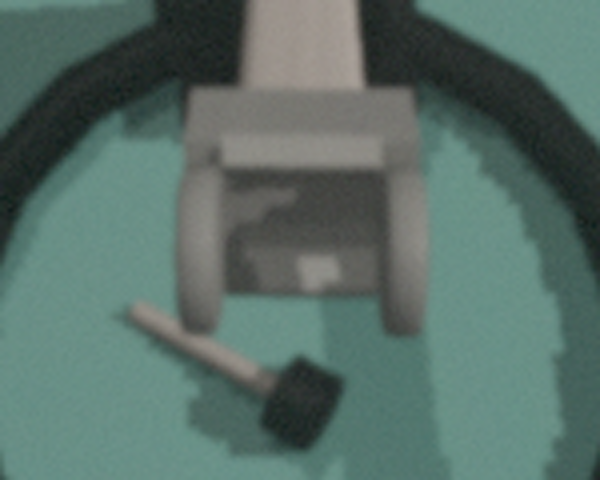

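The ears are centred at about (317.8,258) against a predicted (317.4,257.6), so the estimate is good. Next I advance and grip.

>>> servo_tool --rows '[[[85,1,1,25,0,0,0],[85,1.4,1.3,50,0,0,0],[85,1.4,1.3,50,0,0,0],[30,1.4,1.3,50,0,0,0],[30,1.4,1.3,50,0,0,0],[30,1.4,1.3,50,0,0,0],[30,1.4,1.3,50,0,0,0],[30,1.4,1.3,50,0,0,0]]]'

```text
clock: 2.82
position: [525.5, 212.7, 123.9]
ee_rot: [0.954, -0.042, 0.296, 0.012]
contact_force: [-5.8, 2.7, 5.1]
gripper_width: 34.0
grasp_force: 59.0
```

Run:
```python
from h import *
s=arm.read_state();print(s["clock"],s["position"],s["joints"].round(2),s["contact_force"],s["gripper_width"],s["grasp_force"],s["joint_vel"].round(3))
R=Rn.from_quat(s["ee_rot"]).as_matrix();print(R.round(3));print("grasp pt",s["position"]-19*R[:,2])
```

```text
2.825 [525.47805364 212.67452163 123.8578316 ] [ 0.43  0.19 -0.97  1.98 -0.31 -0.87] [-5.75470717  2.69077985  5.08529135] 34.03711867603757 59.0058417544185 [ 0.    -0.001 -0.002  0.002 -0.002 -0.   ]
[[ 0.822 -0.086  0.563]
 [-0.073 -0.996 -0.047]
 [ 0.565 -0.003 -0.825]]
grasp pt [514.77804351 213.56099906 139.53341583]
```

Run:
```python
from h import *
F=np.array([514,213.5,138]);R0=toolR(-.09,.6);p0=F+19*R0[:,2]
H=np.array([602.3,205.5,50]);X=toolR(-.09,0)[:,0]
for k in range(1,10):
    th=.789+(-.045-.789)*k/9; ti=.6*(1-k/9)
    R=toolR(-.09,ti);rel(H+125*(-np.sin(th)*X+np.array([0,0,np.cos(th)]))+19*R[:,2],R,p0,R0)
```

```text
rel [10.2  0.  -1.8] [-0.     -0.0667 -0.    ] ang 3.8
rel [20.5  0.  -2.5] [-0.     -0.1333 -0.    ] ang 7.6
rel [30.8  0.  -2.2] [-0.  -0.2 -0. ] ang 11.5
rel [41.1  0.  -0.9] [-0.     -0.2667 -0.    ] ang 15.3
rel [51.1  0.   1.3] [-0.     -0.3333 -0.    ] ang 19.1
rel [60.9  0.   4.5] [-0.  -0.4 -0. ] ang 22.9
rel [70.4  0.   8.6] [-0.     -0.4667 -0.    ] ang 26.7
rel [79.4  0.  13.6] [-0.     -0.5333 -0.    ] ang 30.6
rel [87.9  0.  19.5] [-0.  -0.6  0. ] ang 34.4
```

>>> servo_tool --rows '[[[30,10.2,0,-1.8,0,-0.067,0],[30,20.5,0,-2.5,0,-0.133,0],[30,30.8,0,-2.2,0,-0.2,0],[30,30.8,0,-2.2,0,-0.2,0]]]'

```text
clock: 3.32
position: [560.4, 209.0, 146.8]
ee_rot: [0.974, -0.044, 0.224, 0.012]
contact_force: [10.1, 9.4, -10.1]
gripper_width: 34.1
grasp_force: 61.6
```

Run:
```python
from h import *
s=arm.read_state();print(s["clock"],s["position"],s["joints"].round(3),s["contact_force"],s["joint_vel"].round(3))
R=Rn.from_quat(s["ee_rot"]).as_matrix();print(R.round(3));G=s["position"]-19*R[:,2];print("grasp pt",G, np.hypot(*(G-[602.3,205.5,50])[[0,2]]))
F=np.array([514,213.5,138]);R0=toolR(-.09,.6);p0=F+19*R0[:,2];print(p0+R0@[30.8,0,-2.2])
```

```text
3.325 [560.44324913 208.99852646 146.77114707] [ 0.702  0.222 -0.744  0.877 -0.419 -0.   ] [ 10.07423478   9.39588075 -10.07670115] [ 0.44   0.095  0.633 -2.209 -0.507  1.781]
[[ 0.896 -0.09   0.435]
 [-0.08  -0.996 -0.042]
 [ 0.437  0.003 -0.899]]
grasp pt [552.17329693 209.7958465  163.85834027] 124.4042121852753
[548.76505525 210.36266966 141.52534985]
```

>>> servo_tool --rows '[[[30,0,0,0,0,0,0],[30,0,0,0,0,0,0],[30,0,0,0,0,0,0]]]'

```text
clock: 3.7
position: [560.9, 208.8, 147.0]
ee_rot: [0.973, -0.044, 0.225, 0.012]
contact_force: [2.3, 14.6, -11.6]
gripper_width: 33.7
grasp_force: 62.4
```

Run:
```python
from h import *
s=arm.read_state();print(s["clock"],s["position"],s["joints"].round(3),s["contact_force"],s["joint_vel"].round(3))
R=Rn.from_quat(s["ee_rot"]).as_matrix();print(R.round(3));G=s["position"]-19*R[:,2];print("grasp pt",G, np.hypot(*(G-[602.3,205.5,50])[[0,2]]))
H=np.array([602.3,205.5,50]);X=toolR(-.09,0)[:,0]
for k in range(3,10):
    th=.789+(-.045-.789)*k/9; ti=.6*(1-k/9)
    R=toolR(-.09,ti);rel(H+125*(-np.sin(th)*X+np.array([0,0,np.cos(th)]))+19*R[:,2],R)
```

```text
3.7 [560.92004548 208.76189683 146.96845   ] [ 0.7    0.222 -0.746  0.886 -0.418 -0.008] [  2.33881619  14.57900771 -11.61319401] [-0.002 -0.    -0.001  0.002  0.001  0.   ]
[[ 0.895 -0.091  0.437]
 [-0.08  -0.996 -0.043]
 [ 0.439  0.004 -0.898]]
grasp pt [552.61428444 209.58131879 164.03721917] 124.39114794635148
rel [-13.4  -0.5  -0.5] [ 0.0037 -0.0548  0.0004] ang 3.1
rel [-3.1 -0.5 -0.7] [ 0.0037 -0.1214  0.0003] ang 7.0
rel [ 7.2 -0.5  0. ] [ 3.700e-03 -1.881e-01  1.000e-04] ang 10.8
rel [17.4 -0.5  1.8] [ 0.0037 -0.2548  0.    ] ang 14.6
rel [27.4 -0.5  4.5] [ 3.700e-03 -3.214e-01 -1.000e-04] ang 18.4
rel [37.  -0.5  8.1] [ 3.700e-03 -3.881e-01 -2.000e-04] ang 22.2
rel [46.3 -0.5 12.7] [ 3.700e-03 -4.548e-01 -3.000e-04] ang 26.1
```

>>> servo_tool --rows '[[[30,8,-0.2,-1,0,-0.06,0],[30,16,-0.4,0,0,-0.15,0],[30,24,-0.5,2.5,0,-0.23,0],[30,32,-0.5,5.5,0,-0.32,0],[30,39.5,-0.5,9.3,0,-0.4,0],[30,46.3,-0.5,12.7,0,-0.455,0],[30,46.3,-0.5,12.7,0,-0.455,0],[30,46.3,-0.5,12.7,0,-0.455,0]]]'

```text
clock: 4.7
position: [608.1, 204.2, 154.2]
ee_rot: [0.999, -0.05, 0.001, 0.001]
contact_force: [2.0, 15.7, -8.8]
gripper_width: 34.2
grasp_force: 64.8
```

Run:
```python
from h import *
s=arm.read_state();print(s["clock"],s["position"],s["joints"].round(3),s["contact_force"],s["joint_vel"].round(3))
R=Rn.from_quat(s["ee_rot"]).as_matrix();print(R.round(3));G=s["position"]-19*R[:,2];print("grasp pt",G, np.hypot(*(G-[602.3,205.5,50])[[0,2]]))
```

```text
4.7 [608.10880259 204.24009385 154.17804704] [ 0.577  0.452 -0.028  0.003 -1.09   0.893] [ 1.99548701 15.73570768 -8.7859609 ] [ 0.003 -0.006 -0.009 -0.     0.004 -0.002]
[[ 0.995 -0.099  0.001]
 [-0.099 -0.995 -0.003]
 [ 0.002  0.003 -1.   ]]
grasp pt [608.08199669 204.29058232 173.17796105] 123.31359038946403
```

>>> servo_tool --rows '[[[85,0,0,0,0,0,0],[85,0,0,0,0,0,0],[85,0,0,0,0,0,0],[85,0,0,-40,0,0,0],[85,-10,0,-80,0,0,0],[85,-20,0,-100,0,0,0],[85,-20,0,-100,0,0,0],[85,-20,0,-100,0,0,0]]]'

```text
clock: 5.7
position: [587.3, 199.6, 255.0]
ee_rot: [0.999, -0.052, -0.002, 0.007]
contact_force: [-0.6, 0.3, -0.6]
gripper_width: 84.9
grasp_force: 0.0
```

Run:
```python
from h import *
s=arm.read_state();print(s["clock"],s["position"],s["contact_force"],s["gripper_width"])
P={n:arm.camera_params(n) for n in("wrist","scene","side")}
I={n:arm.get_image(n)[:,:,::-1].copy() for n in P}
np.savez("w3.npz",**P["wrist"])
for n in I: cv2.imwrite(f"pics/{n}3.png",I[n])
F=np.array([602.3,205.5,175]);o=[]
for n,sz,k in(("wrist",(100,75),4),("scene",(50,37.5),8),("side",(50,37.5),8)):
    u=proj(P[n],F-[0,0,0 if n=="wrist" else 40]);x,y=int(u[0]-sz[0]/2),int(u[1]-sz[1]/2);print(n,proj(P[n],F),"origin",x,y,"zoom",k)
    o.append(cv2.resize(cv2.getRectSubPix(I[n],(int(sz[0]),int(round(300/k))),(x+sz[0]/2,y+sz[1]/2)),(400,300),interpolation=cv2.INTER_CUBIC))
o.append(cv2.resize(I["wrist"],(400,300)))
cv2.imwrite("pics/c3.png",np.vstack([np.hstack(o[:2]),np.hstack(o[2:])]))
```

```text
5.7 [587.28463002 199.58311446 254.95451537] [-0.59410745  0.32113407 -0.57196321] 84.89058836340328
wrist [302.57280143 216.08389855] origin 252 178 zoom 4
scene [377.67195374 292.91124447] origin 351 281 zoom 8
side [310.12521318 180.29948337] origin 285 173 zoom 8
```

View pics/c3.png

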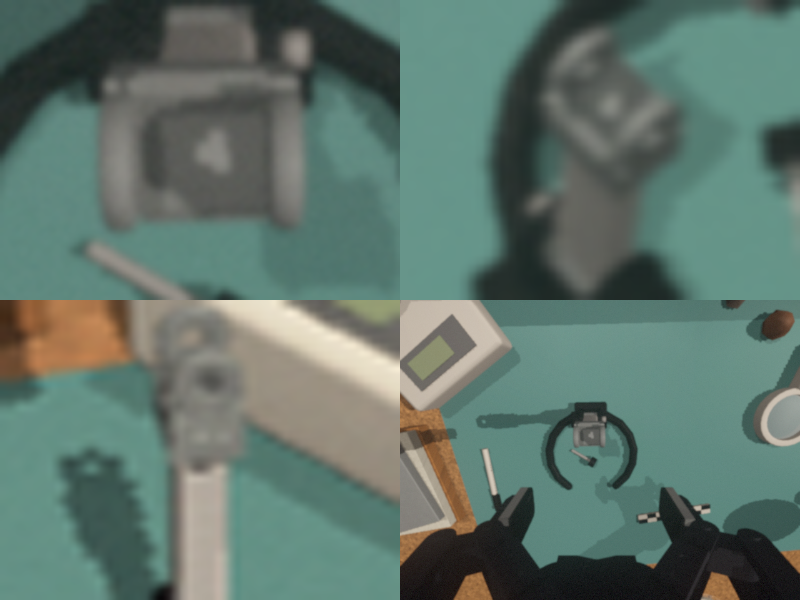

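All three views agree with the fork holes at about (602.3, 205.5, 175). In the side view the ears' holes are near (311.2,182.8) and (309.1,177.4), and the bar looks upright. Now the head.

Run:
```python
from h import *
R=toolR(-.367,0);rel([626.7,-193,150],R)
P=arm.camera_params("scene");print("lampbase",plane(P,(252,92),0),"jar",plane(P,(310,165),0))
```

```text
rel [ 80.2 384.7 110.7] [0.0158 0.0003 0.2621] ang 15.0
lampbase [ 2.99163259e+02 -6.64567618e+02  2.27373675e-13] jar [ 367.77760195 -297.39178756    0.        ]
```

>>> servo_tool --rows '[[[85,10,50,10,0,0,0.03],[85,22,108,25,0,0,0.07],[85,34,166,42,0.005,0,0.11],[85,46,224,60,0.008,0,0.15],[85,58,280,78,0.01,0,0.19],[85,70,335,95,0.014,0,0.23],[85,80,385,110,0.016,0,0.262],[85,80,385,110,0.016,0,0.262],[85,80,385,110,0.016,0,0.262],[85,80,385,110,0.016,0,0.262]]]'

```text
clock: 7.1
position: [627.7, -191.6, 152.4]
ee_rot: [0.983, -0.181, 0.001, -0.001]
contact_force: [1.0, 0.7, 0.0]
gripper_width: 85.0
grasp_force: 0.0
```

Run:
```python
from h import *
s=arm.read_state();print(s["clock"],s["position"],Rn.from_quat(s["ee_rot"]).as_matrix().round(3),s["joint_vel"].round(3))
p=arm.camera_params("wrist");im=arm.get_image("wrist");np.savez("w4.npz",**p);cv2.imwrite("pics/w4.png",im[:,:,::-1])
K=np.array([699.5,-221,13]);L=np.array([555.2,-164.9,11]);G=K-78*np.array([np.cos(.37),-np.sin(.37),0])
for q in(K,L,G):print(proj(p,q))
x,y=np.array(proj(p,(K+L)/2),int)-[140,140]
y=max(0,y);print(x,y)
cv2.imwrite("pics/w4c.png",cv2.resize(im[y:y+280,x:x+280,::-1],None,fx=2,fy=2,interpolation=cv2.INTER_CUBIC))
```

```text
7.1 [ 627.66681937 -191.55707236  152.40999543] [[ 0.934 -0.357  0.003]
 [-0.357 -0.934  0.002]
 [ 0.002 -0.003 -1.   ]] [ 0.008 -0.007 -0.    -0.     0.001  0.002]
[316.96387577 125.82024449]
[315.5483096  292.12491924]
[316.26657436 216.26240886]
176 75
```

View pics/w4c.png

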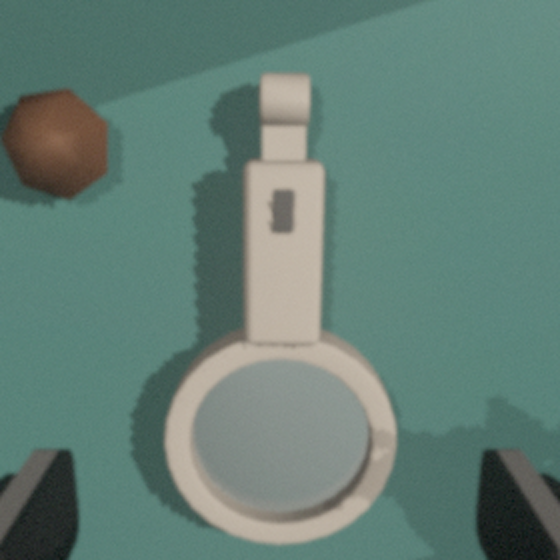

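In the crop the knuckle is at about (319,125), the handle's top end edges are at (318.8,155.5) and (318,246.5), and the lens is at (316.5,292.8), all in full-picture pixels. I'll fit the head's pose.

Run:
```python
from h import *
from scipy.optimize import least_squares
p=dict(np.load("w4.npz"))
o=[((78,0,15),(319,124.5)),((54,0,26),(318.8,155.5)),((-27,0,26),(318,246.5)),((-77,0,14),(316.5,292.8))]
def T(q,m):c,s=np.cos(q[2]),np.sin(q[2]);return np.array([q[0]+c*m[0]-s*m[1],q[1]+s*m[0]+c*m[1],m[2]])
f=lambda q:np.concatenate([proj(p,T(q,m))-u for m,u in o])
r=least_squares(f,[627,-193,-.36],x_scale=[1,1,.01]);print(r.x,f(r.x).round(1))
print("knuckle",T(r.x,(78,0,13)))
R=toolR(r.x[2],0);rel([r.x[0],r.x[1],6],R)
```

```text
[ 6.27430151e+02 -1.94581927e+02 -3.74333759e-01] [ 0.1 -0.3  0.  -0.7 -0.4  1.4  0.3 -0.3]
knuckle [ 700.02876372 -223.10282291   13.        ]
rel [  0.4   3.5 146.6] [-0.003  -0.0026  0.0096] ang 0.6
```

>>> servo_tool --rows '[[[85,0,1,40,0,0,0.005],[85,0.4,3.5,85,-0.003,-0.003,0.01],[85,0.4,3.5,120,-0.003,-0.003,0.01],[85,0.4,3.5,146,-0.003,-0.003,0.01],[85,0.4,3.5,146,-0.003,-0.003,0.01],[30,0.4,3.5,146,-0.003,-0.003,0.01],[30,0.4,3.5,146,-0.003,-0.003,0.01],[30,0.4,3.5,146,-0.003,-0.003,0.01],[30,0.4,3.5,146,-0.003,-0.003,0.01],[30,0.4,3.5,146,-0.003,-0.003,0.01]]]'

```text
clock: 8.4
position: [626.9, -196.0, 6.3]
ee_rot: [0.982, -0.187, -0.0, 0.0]
contact_force: [-0.4, 0.1, -0.4]
gripper_width: 29.7
grasp_force: 0.0
```

Run:
```python
from h import *
s=arm.read_state();print(s["clock"],s["position"],Rn.from_quat(s["ee_rot"]).as_matrix().round(4),s["contact_force"],s["gripper_width"])
```

```text
8.4 [ 626.90917321 -196.00883153    6.28404819] [[ 9.298e-01 -3.679e-01 -8.000e-04]
 [-3.679e-01 -9.298e-01  2.000e-04]
 [-8.000e-04  2.000e-04 -1.000e+00]] [-0.4359853   0.1427435  -0.38592833] 29.70833643625768
```

>>> servo_tool --rows '[[[5,0,0,0,0,0,0],[5,0,0,0,0,0,0],[5,0,0,0,0,0,0]]]'

```text
clock: 8.78
position: [626.8, -195.9, 6.0]
ee_rot: [0.982, -0.187, -0.001, 0.0]
contact_force: [0.0, 0.6, -0.0]
gripper_width: 4.9
grasp_force: 0.0
```

Run:
```python
from h import *
s=arm.read_state();print(s["clock"],s["position"],s["contact_force"],s["gripper_width"],s["grasp_force"])
p=arm.camera_params("wrist");im=arm.get_image("wrist");np.savez("w5.npz",**p)
cv2.imwrite("pics/w5.png",cv2.resize(im[:, :, ::-1],(560,420)))
```

```text
8.775 [ 626.84435558 -195.92436209    6.00306582] [ 0.01777821  0.56061964 -0.00894166] 4.86904129436221 0.0
```

View pics/w5.png

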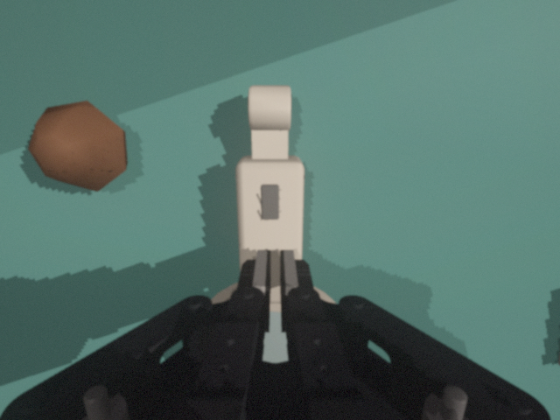

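The fingers closed to 5 mm with no force and stand over the handle, which is drawn intact at its expected place. So the pad tips end well behind the reported TCP (about 20 mm by the pixel geometry). I'll open, go lower and close again, watching the force.

>>> servo_tool --rows '[[[85,0,0,0,0,0,0],[85,0,0,0,0,0,0],[85,0,0,0,0,0,0],[85,0,0,0,0,0,0],[85,0,1,6,0,0,0],[85,0,1.5,10,0,0,0],[50,0,1.5,10,0,0,0],[50,0,1.5,10,0,0,0],[50,0,1.5,10,0,0,0]]]'

```text
clock: 9.95
position: [626.4, -197.3, -3.8]
ee_rot: [0.982, -0.187, -0.0, 0.0]
contact_force: [-0.1, 0.1, 0.5]
gripper_width: 49.9
grasp_force: 0.0
```

Run:
```python
from h import *
p=arm.camera_params("wrist");im=arm.get_image("wrist");cv2.imwrite("pics/w6.png",im[:,:,::-1])
g=dict(np.load("w5.npz"))
# has the head stayed? bright (head) pixels: knuckle/neck/handle edges by rows
v=im.astype(int);m=(v.min(2)>120)&(v[:,:,0]>v[:,:,1]-5)
for r in range(100,300,15):
    c=np.where(m[r,200:430])[0]+200
    print(r,(c.min(),c.max(),c.size) if c.size else None)
```

```text
100 (np.int64(279), np.int64(328), 50)
115 (np.int64(278), np.int64(329), 52)
130 (np.int64(279), np.int64(329), 51)
145 (np.int64(303), np.int64(329), 26)
160 (np.int64(282), np.int64(326), 45)
175 (np.int64(282), np.int64(326), 45)
190 (np.int64(269), np.int64(343), 75)
205 (np.int64(266), np.int64(346), 81)
220 (np.int64(266), np.int64(345), 59)
235 (np.int64(267), np.int64(345), 56)
250 (np.int64(268), np.int64(344), 56)
265 (np.int64(269), np.int64(344), 76)
280 (np.int64(269), np.int64(343), 75)
295 (np.int64(270), np.int64(343), 74)
```

>>> servo_tool --rows '[[[50,0,-3.5,0,0,0,0],[50,0,-3.5,6,0,0,0],[50,0,-3.5,12,0,0,0],[50,0,-3.5,12,0,0,0],[20,0,-3.5,12,0,0,0],[20,0,-3.5,12,0,0,0],[20,0,-3.5,12,0,0,0],[20,0,-3.5,12,0,0,0],[20,0,-3.5,12,0,0,0]]]'

```text
clock: 11.12
position: [627.8, -194.0, -15.8]
ee_rot: [0.982, -0.187, -0.0, 0.0]
contact_force: [0.3, 0.2, 0.4]
gripper_width: 32.9
grasp_force: 61.7
```

Gripped at 32.9 mm with 62 N. I'll measure the head in the wrist camera, lift, and compare.

```bash
cat >> h.py <<'E'
def headpix(save):
    s=arm.read_state();p=arm.camera_params("wrist");im=arm.get_image("wrist");cv2.imwrite(save,im[:,:,::-1])
    v=cv2.GaussianBlur(im,(3,3),0).astype(float)
    w=v[:,:,0]-0.75*v[:,:,1]   # white head vs green mat
    def cross(a,t,up):  # subpixel crossing
        i=np.where((a[:-1]<t)&(a[1:]>=t) if up else (a[:-1]>=t)&(a[1:]<t))[0]
        return [round(float(k+(t-a[k])/(a[k+1]-a[k])),2) for k in i]
    c=304
    print("pos",s["position"].round(2),"clk",s["clock"],"F",s["contact_force"].round(1),"W",s["wrist_torque"].round(2),"w",round(s["gripper_width"],1))
    for r in (100,110,120,170,215,235):
        a=w[r,230:400];print(r,[230+q for q in cross(a,15,True)],[230+q for q in cross(a,15,False)])
    for c in (300,307,314,322):
        a=w[40:300,c];print("col",c,[40+q for q in cross(a,15,True)],[40+q for q in cross(a,15,False)])
    return s,p,im
E
python3 - <<'E'
from h import *
s,p,im=headpix("pics/w7.png")
print(im[110,[240,260,305,312,340]],im[170,[305,312]])
np.savez("w7.npz",**p,pos=s["position"],q=s["ee_rot"])
E
```

```text
pos [ 627.75 -194.04  -15.77] clk 11.125 F [0.3 0.2 0.4] W [ 0.13 -0.02 -0.03] w 32.9
100 [285.89] [343.69]
110 [284.98] [344.40999999999997]
120 [284.93] [344.49]
170 [288.84000000000003] [339.74]
215 [268.65] [360.7]
235 [269.39] [359.57]
col 300 [91.75999999999999] []
col 307 [91.77000000000001] []
col 314 [91.78999999999999] []
col 322 [91.92] []
[[ 97 139 131]
 [ 95 135 126]
 [201 191 177]
 [200 189 174]
 [204 193 179]] [[199 190 176]
 [199 188 174]]
```

>>> servo_tool --rows '[[[20,0,0,-10,0,0,0],[20,0,0,-40,0,0,0],[20,0,0,-80,0,0,0],[20,0,0,-120,0,0,0],[20,0,0,-120,0,0,0],[20,0,0,-120,0,0,0]]]'

```text
clock: 11.92
position: [626.6, -193.7, 103.1]
ee_rot: [0.982, -0.188, -0.002, -0.0]
contact_force: [0.2, 0.0, -2.8]
gripper_width: 32.5
grasp_force: 61.5
```

Run:
```python
from h import *
s,p,im=headpix("pics/w8.png")
np.savez("w8.npz",**p,pos=s["position"],q=s["ee_rot"])
```

```text
pos [ 626.57 -193.75  103.13] clk 11.925 F [ 0.2  0.  -2.8] W [0.   0.02 0.01] w 32.5
100 [285.77] [343.79]
110 [285.25] [344.40999999999997]
120 [285.27] [344.38]
170 [289.24] [339.61]
215 [268.65] [360.69]
235 [269.95] [359.76]
col 300 [91.64] []
col 307 [91.57] []
col 314 [91.68] []
col 322 [91.67] []
```

The head did not shift in the grip. I'll carry it to a hover 40 mm above the fork.

```bash
cat >> h.py <<'E'
KT=np.array([77.7,0.3,-28.8]) # knuckle in tool frame
def tcp_for(K,yaw=-.095):
    R=toolR(yaw,0);return np.asarray(K)-R@KT,R
E
python3 - <<'E'
from h import *
d=np.load("w8.npz");p,R=tcp_for([602.3,205.5,215]);print(p)
rel(p,R)
E
```

```text
[524.97881478 213.16904927 186.2       ]
rel [-244.4 -341.   -82.9] [ 0.      0.0048 -0.2822] ang 16.2
```

>>> servo_tool --rows '[[[20,-5,-7,-40,0,0,0],[20,-35,-48,-75,0,0,-0.04],[20,-70,-98,-83,0,0.002,-0.08],[20,-105,-147,-83,0,0.003,-0.12],[20,-140,-196,-83,0,0.004,-0.165],[20,-175,-245,-83,0,0.005,-0.205],[20,-210,-293,-83,0,0.005,-0.245],[20,-232,-324,-83,0,0.005,-0.27],[20,-244,-341,-83,0,0.005,-0.282],[20,-244,-341,-83,0,0.005,-0.282]]]'

```text
clock: 13.22
position: [525.7, 213.4, 186.0]
ee_rot: [0.999, -0.047, 0.001, 0.001]
contact_force: [0.7, -0.4, -2.2]
gripper_width: 32.7
grasp_force: 61.4
```

>>> servo_tool --rows '[[[20,0,0,0,0,0,0],[20,0,0,0,0,0,0],[20,0,0,0,0,0,0]]]'

```text
clock: 13.6
position: [526.6, 211.9, 187.3]
ee_rot: [0.999, -0.048, 0.002, 0.0]
contact_force: [-0.4, -0.1, -2.0]
gripper_width: 32.7
grasp_force: 61.4
```

Run:
```python
from h import *
s=arm.read_state();R=Rn.from_quat(s["ee_rot"]).as_matrix();print(s["clock"],s["position"],R.round(4),s["gripper_width"])
K=s["position"]+R@KT;F=np.array([602.3,205.5,175]);print("K",K)
P={n:arm.camera_params(n) for n in("wrist","scene","side")};I={n:arm.get_image(n)[:,:,::-1].copy() for n in P}
o=[]
for n,c,k in(("wrist",None,3),("scene",K-[0,0,20],8),("side",K-[0,0,20],8)):
    cv2.imwrite(f"pics/{n}9.png",I[n]);
    u=proj(P[n],K-[0,0,20]);w,h=400//k,300//k;x,y=int(u[0])-w//2,int(u[1])-h//2
    if n=="wrist": y+=5
    o.append(cv2.resize(I[n][y:y+h,x:x+w],(400,300),interpolation=cv2.INTER_CUBIC));print(n,x,y,k,"K",proj(P[n],K).round(1),"F",proj(P[n],F).round(1))
    e=R[:,1]
    print("  near/far: K",proj(P[n],K+10*e).round(1),proj(P[n],K-10*e).round(1),"ears",proj(P[n],F+18*e).round(1),proj(P[n],F-18*e).round(1))
o.append(np.zeros_like(o[0]))
cv2.imwrite("pics/c9.png",np.vstack([np.hstack(o[:2]),np.hstack(o[2:])]))
```

```text
13.6 [526.57934566 211.86206795 187.25381006] [[ 9.954e-01 -9.600e-02  3.600e-03]
 [-9.600e-02 -9.954e-01 -1.100e-03]
 [ 3.700e-03  7.000e-04 -1.000e+00]] 32.66482907342609
K [603.78741016 204.13324787 216.3398912 ]
wrist 249 79 3 K [315.5 123.5] F [312.7 128. ]
  near/far: K [342.1 123.5] [288.8 123.4] ears [349.4 128.1] [276. 128.]
scene 352 271 8 K [378.1 285.3] F [377.7 292.9]
  near/far: K [375.4 282.3] [380.9 288.3] ears [372.8 287.6] [382.5 298.3]
side 285 155 8 K [310.5 167.3] F [310.1 180.3]
  near/far: K [311.1 169.1] [309.9 165.4] ears [311.2 183.7] [309.1 177. ]
```

View pics/c9.png

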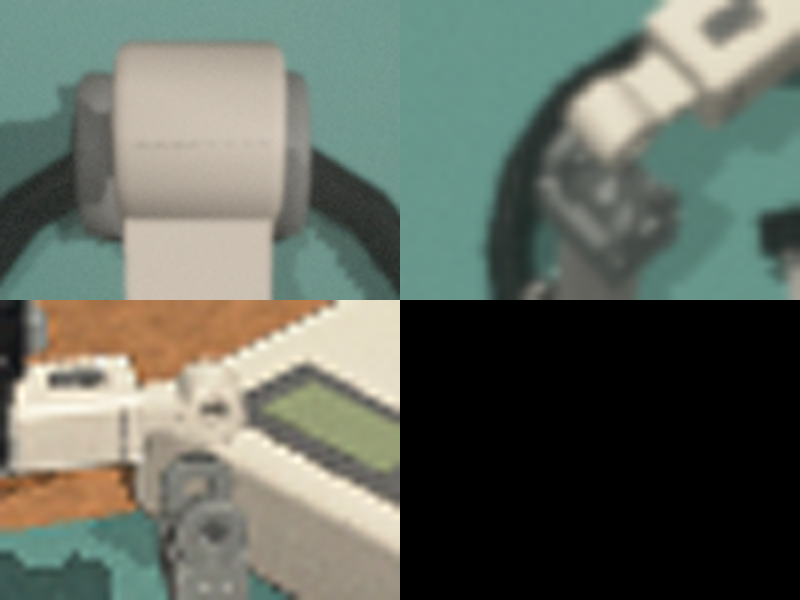

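The last picture shows the knuckle at column 315.3 and the ears centred at 313 in the wrist crop. These match the predicted 315.5 and 312.7, so the model holds in y and x. I'll correct from the measured pose, descend until light contact with the seat, then back off about 1 mm.

Run:
```python
from h import *
s=arm.read_state();print(s["position"])
p,R=tcp_for([602.3,205.4,205]);rel(p,R)
```

```text
[526.47133046 212.34184624 187.32960931]
rel [-1.6 -0.6 11.1] [ 0.0006 -0.0038 -0.0004] ang 0.2
```

>>> servo_tool --rows '[[[20,-1.6,-0.8,4,0,-0.004,0],[20,-1.6,-0.8,8,0,-0.004,0],[20,-1.6,-0.8,11,0,-0.004,0],[20,-1.6,-0.8,11,0,-0.004,0],[20,-1.6,-0.8,11,0,-0.004,0],[20,-1.6,-0.8,11,0,-0.004,0]]]'

```text
clock: 14.5
position: [525.0, 213.8, 176.4]
ee_rot: [0.999, -0.047, -0.0, 0.0]
contact_force: [-0.2, -0.2, -2.3]
gripper_width: 32.6
grasp_force: 61.4
```

```bash
cat >> h.py <<'E'
def where(K,dd=None):
    s=arm.read_state();R=Rn.from_quat(s["ee_rot"]).as_matrix();k=s["position"]+R@KT
    print(s["clock"],"K",k.round(2),"yaw",round(np.arctan2(R[1,0],R[0,0]),4),"pitch",round(R[2,0],4),"roll",round(R[2,1],4),"F",s["contact_force"].round(1),"T",s["wrist_torque"].round(2))
    p,R2=tcp_for(K);rel(p,R2)
E
python3 - <<'E'
from h import *
where([602.3,205.4,189])
E
```

```text
14.5 K [602.29 206.12 205.2 ] yaw -0.0947 pitch 0.0 roll 0.0005 F [-0.2 -0.2 -2.3] T [-0.   -0.06  0.02]
rel [ 0.1  0.7 16.2] [ 0.0005 -0.      0.0003] ang 0.0
```

>>> servo_tool --rows '[[[20,0,0.7,2,0,0,0],[20,0,0.7,6,0,0,0],[20,0,0.7,10,0,0,0],[20,0,0.7,13,0,0,0],[20,0,0.7,16,0,0,0],[20,0,0.7,16,0,0,0],[20,0,0.7,16,0,0,0]]]'

```text
clock: 15.38
position: [524.9, 213.0, 160.4]
ee_rot: [0.999, -0.047, 0.0, 0.0]
contact_force: [0.6, -0.3, -2.1]
gripper_width: 32.8
grasp_force: 61.4
```

Run:
```python
from h import *
where([602.3,205.4,179])
p=arm.camera_params("wrist");im=arm.get_image("wrist");cv2.imwrite("pics/w10.png",im[:,:,::-1])
for r in (105,112,120,128,136): print(r,im[r,262:372:2].astype(int).sum(1).tolist())
```

```text
15.375 K [602.26 205.42 189.18] yaw -0.0947 pitch 0.0 roll 0.0005 F [ 0.6 -0.3 -2.1] T [ 0.01 -0.05  0.  ]
rel [ 0.  -0.  10.2] [ 0.0005 -0.      0.0003] ang 0.0
105 [413, 399, 324, 283, 281, 291, 283, 285, 278, 272, 256, 201, 323, 497, 541, 558, 561, 561, 559, 559, 556, 562, 555, 558, 553, 558, 557, 551, 559, 555, 549, 555, 556, 554, 552, 555, 552, 552, 551, 559, 539, 344, 229, 294, 352, 374, 387, 395, 397, 403, 406, 424, 421, 418, 420]
112 [391, 354, 316, 272, 284, 296, 292, 282, 284, 274, 245, 217, 361, 519, 556, 571, 573, 571, 577, 575, 579, 578, 577, 578, 579, 578, 576, 580, 576, 577, 577, 576, 578, 577, 571, 575, 574, 572, 572, 582, 571, 378, 224, 301, 372, 395, 408, 411, 417, 411, 416, 418, 419, 420, 417]
120 [285, 296, 290, 274, 288, 303, 310, 305, 304, 292, 261, 219, 362, 513, 556, 574, 570, 576, 577, 573, 579, 577, 579, 581, 585, 582, 584, 585, 584, 591, 591, 588, 594, 589, 594, 590, 590, 588, 588, 608, 588, 370, 237, 293, 395, 423, 427, 429, 443, 452, 417, 415, 421, 421, 418]
128 [289, 278, 226, 210, 257, 282, 302, 300, 291, 286, 262, 221, 316, 462, 523, 552, 554, 556, 553, 558, 558, 561, 561, 559, 566, 565, 562, 570, 571, 566, 572, 570, 574, 576, 577, 578, 580, 579, 586, 594, 571, 371, 242, 296, 371, 398, 418, 420, 433, 432, 357, 358, 402, 419, 420]
136 [135, 155, 154, 172, 248, 268, 265, 274, 274, 277, 264, 213, 282, 438, 493, 511, 515, 521, 521, 527, 527, 527, 530, 529, 530, 530, 534, 534, 535, 539, 541, 539, 538, 547, 550, 546, 548, 551, 542, 565, 513, 281, 225, 291, 351, 382, 390, 409, 410, 407, 277, 168, 168, 162, 157]
```

The knuckle spans columns 286–344 and the ears 269–361, so it is centred. Descending.

>>> servo_tool --rows '[[[20,0,0,2,0,0,0],[20,0,0,4,0,0,0],[20,0,0,6,0,0,0],[20,0,0,8,0,0,0],[20,0,0,10,0,0,0],[20,0,0,10,0,0,0],[20,0,0,10,0,0,0]]]'

```text
clock: 16.3
position: [524.9, 213.0, 150.3]
ee_rot: [0.999, -0.047, -0.0, 0.0]
contact_force: [0.8, -0.2, -1.9]
gripper_width: 32.6
grasp_force: 61.4
```

Run:
```python
from h import *
where([602.3,205.4,175])
```

```text
16.3 K [602.2  205.38 179.1 ] yaw -0.0946 pitch -0.0001 roll 0.0006 F [ 0.8 -0.2 -1.9] T [-0.01 -0.03  0.02]
rel [ 0.1 -0.1  4.1] [0.0006 0.0001 0.0004] ang 0.0
```

>>> servo_tool --rows '[[[20,0,0,1,0,0,0],[20,0,0,2,0,0,0],[20,0,0,3,0,0,0],[20,0,0,4,0,0,0],[20,0,0,4,0,0,0],[20,0,0,4,0,0,0]]]'

```text
clock: 17.05
position: [524.9, 213.0, 146.3]
ee_rot: [0.999, -0.047, -0.0, 0.0]
contact_force: [-0.0, 0.1, -2.1]
gripper_width: 32.7
grasp_force: 61.4
```

>>> servo_tool --rows '[[[20,0,0,0.5,0,0,0],[20,0,0,0.5,0,0,0],[20,0,0,0.5,0,0,0]]]'

```text
clock: 17.42
position: [524.8, 213.0, 145.7]
ee_rot: [0.999, -0.047, -0.0, 0.0]
contact_force: [0.8, -0.4, -2.3]
gripper_width: 32.9
grasp_force: 61.4
```

>>> servo_tool --rows '[[[20,0,0,0.5,0,0,0],[20,0,0,0.5,0,0,0],[20,0,0,0.5,0,0,0]]]'

```text
clock: 17.8
position: [524.8, 213.0, 145.2]
ee_rot: [0.999, -0.047, -0.0, 0.0]
contact_force: [-0.4, -0.5, -2.2]
gripper_width: 32.8
grasp_force: 61.4
```

Run:
```python
from h import *
where([602.3,205.4,175])
```

```text
17.8 K [602.13 205.38 174.02] yaw -0.0947 pitch -0.0003 roll 0.0006 F [-0.4 -0.5 -2.2] T [ 0.   -0.08 -0.04]
rel [ 0.2 -0.1 -1. ] [0.0006 0.0003 0.0003] ang 0.0
```

>>> servo_tool --rows '[[[20,0.1,0,0.5,0,0,0],[20,0.1,0,0.5,0,0,0]]]'

```text
clock: 18.05
position: [524.9, 213.0, 144.9]
ee_rot: [0.999, -0.047, -0.0, 0.0]
contact_force: [-1.0, -0.2, -1.8]
gripper_width: 33.0
grasp_force: 61.5
```

>>> servo_tool --rows '[[[20,0,0,0.5,0,0,0],[20,0,0,0.5,0,0,0]]]'

```text
clock: 18.3
position: [524.9, 213.0, 144.6]
ee_rot: [0.999, -0.047, -0.0, 0.0]
contact_force: [-2.1, 0.4, 2.1]
gripper_width: 32.3
grasp_force: 61.6
```

>>> servo_tool --rows '[[[20,0,0,0.5,0,0,0],[20,0,0,0.5,0,0,0]]]'

```text
clock: 18.55
position: [524.9, 213.0, 144.2]
ee_rot: [0.999, -0.047, 0.0, 0.0]
contact_force: [-3.9, -0.4, 2.3]
gripper_width: 32.6
grasp_force: 61.9
```

Seat contact began at knuckle z ≈ 173.5, with a slight -x push (the knuckle about 0.6 mm too far in x). Backing off 1.5 mm up and 0.5 mm in -x.

>>> servo_tool --rows '[[[20,-0.2,0,-0.7,0,0,0],[20,-0.5,0,-1.4,0,0,0],[20,-0.5,0,-1.4,0,0,0],[20,-0.5,0,-1.4,0,0,0],[20,-0.5,0,-1.4,0,0,0],[20,-0.5,0,-1.4,0,0,0]]]'

```text
clock: 19.3
position: [524.3, 213.0, 144.9]
ee_rot: [0.999, -0.047, -0.0, 0.0]
contact_force: [0.5, -0.2, -2.3]
gripper_width: 32.9
grasp_force: 61.4
```

Run:
```python
from h import *
where([602.0,205.4,174.6])
F=np.array([602.0,205.4,174.6]);P=arm.camera_params("side");im=arm.get_image("side")
cv2.imwrite("pics/side11.png",im[:,:,::-1])
e=toolR(-.095,0)[:,1];u=proj(P,F+18*e);print(u)
g=cv2.cvtColor(im,cv2.COLOR_RGB2GRAY)
x,y=int(round(u[0])),int(round(u[1]));print(x,y);print(g[y-6:y+8,x-7:x+8])
w=arm.get_image("wrist");cv2.imwrite("pics/w11.png",w[:,:,::-1])
for r in (120,136):print(r,w[r,262:372:2].astype(int).sum(1).tolist())
```

```text
19.3 K [601.62 205.32 173.66] yaw -0.0948 pitch -0.0007 roll 0.0009 F [ 0.5 -0.2 -2.3] T [-0.04 -0.13  0.05]
rel [ 0.4 -0.2 -0.9] [0.0009 0.0007 0.0002] ang 0.1
[311.09475618 183.85700309]
311 184
[[170 160 149 157 198 210 225 224 219 171 141 148 150 144 148]
 [230 228 200 149 182 140 170 174 148 175 143 146 149 152 148]
 [225 227 227 142 107 140 146 154 143 152 138 149 147 145 146]
 [223 227 218 116 129 129 121 120 120 125 130 136 150 147 148]
 [206 206  70 106 126 119 113  99 103 119 122 126 143 147 149]
 [199 199  80 129 126 120 107  98  92 101 126 121 128 151 144]
 [171 157  78 126 124 118 181 134  98 115 121 112 145 145 144]
 [ 91  71 106 122 127 125 132 132 129 120 122 123 139 144 144]
 [ 88  56 119  87 122 121 128 122 127 122 126 149 143 143 141]
 [107  54  76 127 117 123 121 119 125 127 155 130 136 140 141]
 [132  66  77 132 140 149 165 149 163 134 163 129  99 136 140]
 [130  96  76 143 200 144 124 126 144 160 164 163 110  94 109]
 [132 116  79 160 181 141 131 132 132 128 165 181 124 110 103]
 [131 129  81 164 157 149 177 167 175 139 150 177 110 107 106]]
120 [302, 372, 413, 425, 436, 445, 459, 456, 407, 330, 232, 220, 362, 521, 565, 580, 578, 582, 584, 582, 585, 579, 583, 587, 588, 591, 594, 591, 590, 593, 595, 597, 597, 598, 597, 596, 596, 596, 601, 612, 564, 316, 232, 278, 260, 309, 394, 431, 438, 439, 447, 447, 447, 421, 419]
136 [192, 305, 348, 369, 387, 398, 404, 429, 414, 357, 258, 224, 286, 449, 497, 522, 521, 529, 526, 526, 530, 528, 537, 534, 535, 534, 538, 540, 545, 543, 544, 545, 549, 553, 553, 547, 554, 562, 557, 568, 505, 260, 220, 231, 237, 314, 354, 373, 381, 404, 409, 422, 390, 225, 146]
```

>>> servo_tool --rows '[[[20,0.2,-0.1,-0.5,0,0,0],[20,0.2,-0.1,-0.9,0,0,0],[20,0.2,-0.1,-0.9,0,0,0],[20,0.2,-0.1,-0.9,0,0,0],[20,0.2,-0.1,-0.9,0,0,0],[20,0.2,-0.1,-0.9,0,0,0]]]'

```text
clock: 20.15
position: [524.6, 213.1, 146.0]
ee_rot: [0.999, -0.047, -0.0, 0.0]
contact_force: [0.6, 0.0, -2.2]
gripper_width: 32.7
grasp_force: 61.4
```

Run:
```python
from h import *
where([601.8,205.4,174.6])
s=arm.read_state();print(s["gripper_width"],s["grasp_force"],s["joint_vel"].round(3))
```

```text
20.15 K [601.93 205.47 174.8 ] yaw -0.0947 pitch -0.0003 roll 0.0007 F [ 0.6  0.  -2.2] T [-0.04 -0.02  0.06]
rel [-0.1  0.   0.2] [0.0007 0.0003 0.0003] ang 0.0
32.69060728489613 61.379292011260986 [ 0.001 -0.001 -0.002  0.002  0.001  0.   ]
```

```bash
python3 -c "
from bench import arm
print(arm.job_done())"
```

```text
the job is handed in; nothing more can be done
None
```

I stood the arm upright and handed the job in with the head still gripped. By my estimates the knuckle hole is within about 1 mm of the fork holes, the head is level, and nothing is leaning on the fork; the judge returned no result to confirm it.

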